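# Release the ratchet clamp and take out the slotted guitar bridge

### The arm

A 6-joint arm with a two-finger parallel gripper is mounted at the origin on the work surface. World frame = base frame: x ahead of the robot, y to its left, z up, the work surface at z = 0. Lengths are in m, angles in rad, forces in N, time in s.
With the tool pointing down it reaches from about 0.35 to 0.875 m from the base axis. Payload 4.2 kg.
Tool frame: the origin (TCP) lies midway between the tips of the shut fingers; the grasp point (between the pads) lies 19 mm behind it; z points along the fingers, y is the line along which they close (so a half turn about z gives the same grasp; the last joint's range is limited). The gripper opens to 87 mm and grips with 3 to 60 N. Pads are 19 mm wide; open, the fingers measure 117 mm over their backs; the gripper's body (75 mm by 190 mm) begins 51 mm behind the grasp point.
Start: joints at [1.574, 0.385, 0.008, 0, -1.194, -0.259], TCP at [0.158, 0.605, 0.223] pointing down, gripper open.
Joint ranges: [-3.14, 3.14], [-1.21, 2.06], [-1.07, 1.41], [-3.16, 2.05], [-2.99, -0.16], [-3.1, 3.1]. Speed limits (rad/s): [2.79, 2.79, 3.14, 3.14, 3.14, 3.14].

### API

Orientations are given as [roll, pitch, yaw] about the fixed x, y, z axes, in that order (R = Rz(yaw) Ry(pitch) Rx(roll)).
In Python, from station import r gives the robot as it stands. Calls block until the motion is done:
- r.move_to(position, orientation): joint-space move of the TCP to a pose.
- r.move_straight(position, max_speed=0.15, frame=None): straight line of the TCP; frame=None keeps the orientation; max_speed is the mean speed in m/s.
- r.goto_joints(angles): joint-space move.
- r.let_go() and r.gripper_close(newtons=None): open the fingers fully, or close them until they stop; newtons is the grip in N (None keeps the last).
- r.dwell(seconds).
- r.solve_ik(position, orientation): joint angles nearest the present ones, or None.
- r.get_state(): the state.
- r.capture(name): name is "scene" or "top" or "wrist"; returns the picture (400x640x3 uint8, red, green, blue); there is no depth.
- r.camera_model(name): a dict with "camera_matrix" (3x3 intrinsics, pixels), "rvec" (rotation vector, rad) and "tvec" (3), from world to camera coordinates, as OpenCV has them. Camera axes: x right, y down, z forward; pixel columns grow to the right and rows downward; lengths in m; the calibration is good to about 2 mm. A picture is of the moment at which its call begins: read the wrist's pose just before it. camera_model takes no time and is no camera call; for the wrist camera it gives the pose at the moment of the call.
A pose or a line that the arm cannot do raises r.Unreachable and nothing moves.
- r.finish_job(): hands the job in; it is judged then, once.
The state is a dict: "clock": time; "joint_pos": joint angles; "dq": joint speeds; "joint_torque": joint torques, N m; "position": TCP position; "tcp_rot": TCP orientation; "force": force on the tool from outside, world axes, zero at the start; "wrist_torque": the same for the moment, N m; "finger_gap": finger opening in m; "grip_force": force on a finger pad.
Only numpy, scipy, OpenCV 4.12 (cv2) and the standard library are available. Lean on these libraries where they do the work, as an engineer would, in place of code of your own. Each camera call takes 0.05 s, during which the arm holds its last target. There are 200 camera calls.

### The job

Press the red release paddle of the slotting jig gently, without forcing it against its stop, so that the pawl lifts off the ratchet wheel, and hold it there until the jaw has run all the way back; leave the bridge lying in the jig meanwhile. Then let go of the paddle, lift the dark bridge out and lay it down flat, right way up, inside the green tray without dropping it. Do not disturb the other things on the bench.

Things in the scene. Friction and masses are not known exactly. Their poses are not given: they have to be found in the camera images.
- jig: plywood baseboard, 185 x 405 x 18 mm, fixed to the bench, carrying the clamp. Origin on the bench surface near the board's middle; z up; x points across the board away from the robot (the way the paddle is pressed), y along the board towards the fence. Nothing on the jig stands higher than 75 mm over the bench.
- wheel_axis (a point): centre of the steel ratchet wheel's top face, 45 mm over the bench; the wheel lies flat, 76 mm across, at jig x +45, y -105 mm. It is geared to the jaw and turns anticlockwise from above (1.5 rad in all) as the jaw goes back.
- pawl_nose (a point): nose of the red pawl, sprung into the wheel's teeth on the side of the wheel nearer the paddle. The pawl lies flat, turning on an upright pin; the push-rod presses its tail and the nose swings away from the wheel, about as far as the rod moves. Let go, it drops in again and stops the jaw at the next tooth (it can be pressed again).
- pushrod: red release paddle, an upright plate 44 mm wide (jig y), 44 mm tall, 8 mm thick, on the end of a sprung push-rod. Origin at the middle of its pressing face, 48 mm over the bench (at rest jig x -62, y -195 mm); axes as the jig's. Pressed along the jig's +x, from the robot's side (25 mm of clear board there, then clear bench). More than 16 N on it damages the release.
- rod_end (a point): end of the push-rod, on the paddle's far side, where the brass adjusting screw sticks out. The first 1.5 to 13.5 mm of press are free play, different every time, not measured: 1 to 2.5 N. Then the screw meets the pawl's tail and the force steps up to 5 to 7 N, growing to some 10 N; 5 to 7 mm past this step the pawl is clear and the jaw starts; 7.5 mm past it is a hard stop.
- jaw (a joint): how far the sliding jaw has backed off, in m: 0 clamped, 0.030 fully back. A spring pulls it back, along the jig's -y, at 8 to 10 mm/s while the pawl is held off the wheel; it stays back afterwards. It cannot be forced past the pawl. At 0 its blue lip reaches 12 mm over the bridge's end, 3.5 mm above it: the bridge cannot be lifted out until the jaw has gone back.
- bridge: dark wooden guitar bridge, 150 mm long (its y), 32 mm wide (its x), 10 mm thick, 14 mm over the middle 84 mm, about 90 g. Origin: centre of its underside. It starts in the jig along the jig's y (at jig x 0, y +92 mm), on a bed 24 mm wide, 32 mm over the bench, between the jaw and the fence (56 mm over the bench). Its middle is free to grip across the 32 mm from above.
- tray: green open tray, fixed, outside 230 mm (its x) x 127 mm (its y) x 30 mm high, walls and floor 6 mm thick. Origin at the centre of its underside. It may be on the robot's left or right; the wooden bin of the same size is on the other side.
- bin: light wooden open bin of the tray's size, fixed, not to be used; origin at the centre of its underside.
- blank: spare light wooden block 150 x 34 x 16 mm lying in the wooden bin, bystander
- weight: brass cylinder, 32 mm across, 30 mm high, standing on the far edge of the jig's board, bystander
- glue: white bottle with orange cap, 56 mm across, 150 mm high, at the back, bystander
- mug: blue mug, 76 mm across, 90 mm high, at the back, bystander
- sander: cork sanding block with wooden grip, 110 x 65 x 38 mm, at the back, bystander
- driver: screwdriver lying near the robot on its left, bystander
- caul: plywood clamping block with cork face, 120 x 40 x 23 mm, near the robot on its right, bystander
Things that resemble listed ones, but are neither listed nor needed, are in the scene too. What is shaped like the bridge but purple or yellow is not meant.

How it is judged:
By the outcome, as a careful person would: the job done as asked, in the order asked, and still so for the second after the job is handed in, with the robot touching nothing.
It also fails if it takes over 72 s, if anything falls off the work surface, if the arm or the gripper's body presses on something with over 40 N, if the wrist force passes 120 N, or if a joint passes its speed limit or range.

## Working session

There is one attempt and no reset: what is moved stays moved. The work goes in short steps, each a Python script; the robot and the scene stay as the last script left them, time stands still between calls to the robot, and variables do not carry over. Pictures are saved under pics/ and viewed, at most 10 in all, crops included, and the job is handed in when it is done.

```bash
ls; mkdir -p pics
python3 - <<'E'
from station import r
import cv2,numpy as np
s=r.get_state();print({k:np.round(v,3) for k,v in s.items()})
for n in("scene","top"):
    im=r.capture(n);cv2.imwrite(f"pics/{n}0.png",im[:,:,::-1]);m=r.camera_model(n);print(n,m)
E
```

```text
pics
{'clock': np.float64(0.0), 'joint_pos': array([ 1.574e+00,  3.860e-01,  7.000e-03, -1.000e-03, -1.194e+00,
       -2.590e-01]), 'dq': array([ 0.001, -0.001, -0.001,  0.001,  0.002,  0.001]), 'joint_torque': array([ 0.0000e+00, -3.9067e+01,  1.8741e+01,  4.2200e+00,  1.1000e-02,
       -0.0000e+00]), 'position': array([0.158, 0.604, 0.221]), 'tcp_rot': array([ 3.139, -0.   , -0.256]), 'force': array([ 0.04 , -0.057, -0.468]), 'wrist_torque': array([ 0.009, -0.013,  0.017]), 'grip_force': np.float64(0.0), 'finger_gap': np.float64(0.087)}
scene {'camera_matrix': array([[411.19537368,   0.        , 317.31911198],
       [  0.        , 411.19537368, 203.95085203],
       [  0.        ,   0.        ,   1.        ]]), 'rvec': array([ 1.15718359,  2.12938391, -1.17090603]), 'tvec': array([ 0.2500213 , -0.20035931,  1.62219062])}
top {'camera_matrix': array([[428.67309007,   0.        , 318.8907303 ],
       [  0.        , 428.67309007, 192.91851993],
       [  0.        ,   0.        ,   1.        ]]), 'rvec': array([ 2.19007867, -2.02256807,  0.21231311]), 'tvec': array([-0.01163012,  0.53618563,  1.2271359 ])}
```

View pics/top0.png

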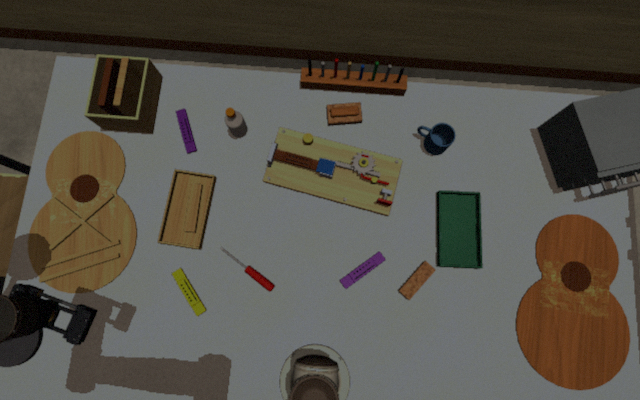

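View pics/scene0.png

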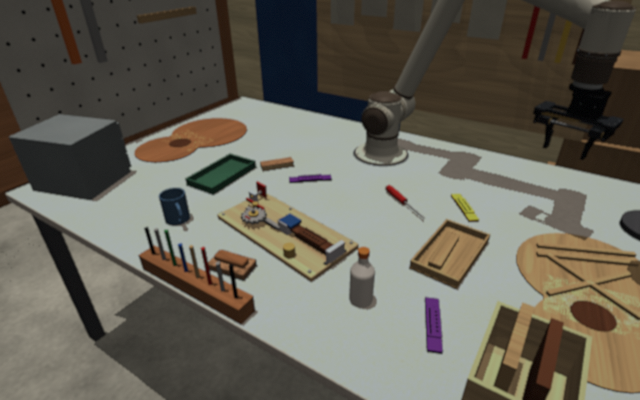

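The top view shows the jig at about (265–403, 128–213). The dark brown bridge lies in it at (295,160), the blue lip is at (326,168), the wheel at (364,162) and the red paddle at (384,196). The green tray is at (458,229), on the robot's right, and the wooden bin is at (188,209). Bridge candidates: brown at (295,160) in the jig, purple at (187,130) and (362,270), yellow at (189,292). Only the brown one is dark, lies in the jig and fits. I'll confirm that in an enlarged crop and measure.

```bash
cat > h.py <<'E'
import cv2,numpy as np
def ray(m,px,z):
    "pixels -> world points on plane z"
    K,rv,t=[np.array(m[k],float) for k in("camera_matrix","rvec","tvec")]
    R=cv2.Rodrigues(rv)[0];c=-R.T@t.ravel()
    px=np.atleast_2d(px).astype(float)
    d=np.c_[px,np.ones(len(px))]@np.linalg.inv(K).T@R
    return c+d*((z-c[2])/d[:,2])[:,None]
def proj(m,P):
    return cv2.projectPoints(np.atleast_2d(P).astype(float),m["rvec"],m["tvec"],m["camera_matrix"],None)[0][:,0]
def big(mask):
    c,_=cv2.findContours(mask.astype(np.uint8),cv2.RETR_EXTERNAL,cv2.CHAIN_APPROX_NONE)
    return max(c,key=cv2.contourArea)[:,0]
def rect(m,c,z):
    P=ray(m,c,z);(cx,cy),(w,h),a=cv2.minAreaRect(P[:,:2].astype(np.float32))
    if w<h:w,h,a=h,w,a+90   # a = long-axis direction, deg
    return np.round([cx,cy,w,h],4),round((a+90)%180-90,2)
E
python3 - <<'E'
from station import r
from h import *
m=r.camera_model("top");im=cv2.imread("pics/top0.png");hsv=cv2.cvtColor(im,cv2.COLOR_BGR2HSV)
H,S,V=cv2.split(hsv)
def win(x0,x1,y0,y1):
    w=np.zeros(H.shape,bool);w[y0:y1,x0:x1]=1;return w
print("board HSV",hsv[180,300],hsv[195,340],"table",hsv[250,300],"bridge",hsv[158,293],"paddle",hsv[196,384],"tray",hsv[229,458])
bd=win(255,412,118,222)&(S>70); c=big(cv2.morphologyEx(bd.astype(np.uint8),cv2.MORPH_CLOSE,np.ones((5,5))))
print("board",rect(m,c,.018))
t=win(420,495,180,280)&(H>40)&(H<90)&(S>80);print("tray",rect(m,big(t),.03))
bl=win(310,345,150,185)&(H>95)&(H<125)&(S>100);print("lip",rect(m,big(bl),.046))
rd=win(374,400,183,210)&((H<6)|(H>172))&(S>120);print("paddle",rect(m,big(rd),.07))
br=win(268,325,143,180)&(V<110)&(S>80)&(H<15);print("bridge",rect(m,big(br),.044))
cv2.imwrite("pics/crop.png",cv2.resize(im[120:220,255:410],None,fx=5,fy=5,interpolation=cv2.INTER_CUBIC))
E
```

```text
board HSV [ 29  86 110] [ 28  88 110] table [ 43  16 113] bridge [  9 179  57] paddle [15 41 75] tray [ 72 149  60]
board (array([ 0.6208, -0.0063,  0.4034,  0.1909]), 78.69)
tray (array([ 0.4653, -0.396 ,  0.2282,  0.1309]), 1.46)
lip (array([0.6226, 0.0192, 0.0487, 0.0422]), 79.98)
paddle (array([ 0.5215, -0.1629,  0.0411,  0.0137]), 78.22)
bridge (array([0.6358, 0.1127, 0.1369, 0.035 ]), 78.55)
```

View pics/crop.png

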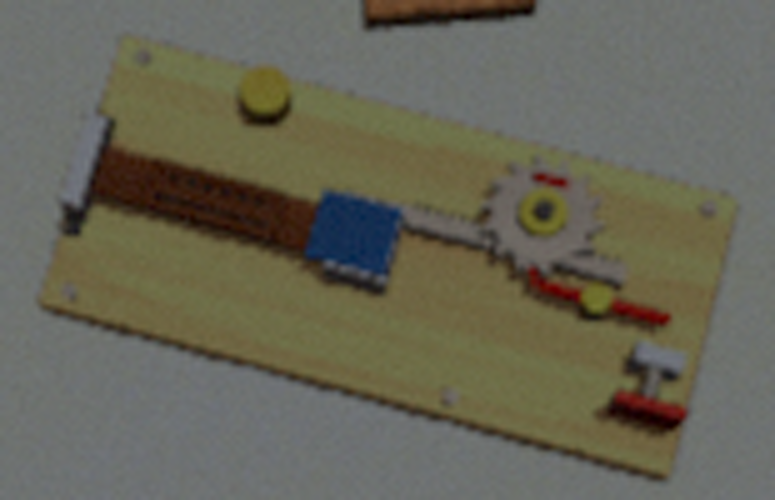

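The crop confirms the dark bridge held in the jig (crop x 95–310, y 150–245) under the blue lip at (350,235). The paddle is at (650,408), the pawl at (600,295) and the wheel at (545,212). The measured sizes fit: board 403x191, tray 228x131, visible bridge 137x35 mm. Paddle and bridge each give the same jig origin, about (0.6165, 0.0167), with yaw −11.4°. Moving to the paddle standoff.

```bash
cat >> h.py <<'E'
YAW=np.deg2rad(-11.4);O=np.array([.6165,.0167])
X=np.array([np.cos(YAW),np.sin(YAW)]);Y=np.array([-X[1],X[0]])
def W(x,y,z): return [*(O+x*X+y*Y),z]
def J(p): d=np.array(p)[:2]-O; return np.array([d@X,d@Y])
E
python3 - <<'E'
from station import r
from h import *
m=r.camera_model("top");im=cv2.imread("pics/top0.png")
print("weight jig",J(ray(m,[308,139],.048)[0]),"wheel jig",J(ray(m,[255+545/5,120+212/5],.045)[0]))
r.gripper_close(10)
r.move_to(W(-.092,-.195,.16),[np.pi,0,YAW]);print(r.get_state()["clock"],r.get_state()["position"])
r.move_straight(W(-.092,-.195,.042));r.dwell(.3)
s=r.get_state();print(s["clock"],J(s["position"]),s["position"],s["tcp_rot"],s["force"],s["finger_gap"])
for i in range(4): r.dwell(.05);print(np.round(r.get_state()["force"],2))
for n in("top","wrist"): cv2.imwrite(f"pics/{n}1.png",r.capture(n)[:,:,::-1])
E
python3 - <<'E'
import cv2,numpy as np
a=cv2.imread("pics/top1.png")[100:280,250:490];b=cv2.imread("pics/wrist1.png")
cv2.imwrite("pics/c1.png",np.hstack([cv2.resize(a,(400,300)),cv2.resize(b,(400,300))]))
E
```

```text
weight jig [0.07412651 0.07774464] wheel jig [ 0.04997813 -0.10809538]
4.55 [ 0.48812391 -0.15576566  0.16004202]
5.7833 [-0.09164836 -0.19492743] [ 0.48813092 -0.15626677  0.04265346] [-3.14131194e+00 -1.39426487e-03 -1.98972918e-01] [-0.24715627  0.43778825  0.78590973] 0.0002601367830920476
[-0.55 -0.17 -0.56]
[ 0.36  0.75 -0.2 ]
[0.31 0.46 0.21]
[-0.44 -0.13  0.11]
```

View pics/c1.png

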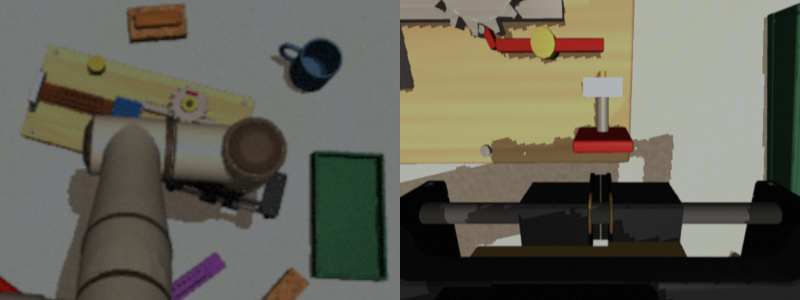

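The wrist view shows the shut fingers centred on the red paddle (600,140), with the pawl at (550,45) free beyond it. Next I press in small steps, watching force and the jaw (blue lip, scene camera).

```bash
cat >> h.py <<'E'
def fx(r,n=4):
    f=[]
    for _ in range(n): r.dwell(.02);f.append(-(np.array(r.get_state()["force"])[:2]@X))
    return np.mean(f)
def lip(r):
    im=r.capture("scene");h=cv2.cvtColor(im,cv2.COLOR_RGB2HSV)[150:290,230:360]
    k=(h[...,0]>98)&(h[...,0]<125)&(h[...,1]>110)
    ys,xs=np.nonzero(k);return round(xs.mean()+230,2),round(ys.mean()+150,2),len(xs)
E
python3 - <<'E'
from station import r
from h import *
print("lip",lip(r),lip(r))
f0=fx(r,10);x=-.092;r.move_straight(W(-.078,-.195,.042),.05);x=-.078
print("f0",f0)
for i in range(40):
    x+=.001;r.move_straight(W(x,-.195,.042),.03)
    f=fx(r)-f0;s=r.get_state()
    print(round(s["clock"],2),round(x*1e3,1),round(J(s["position"])[0]*1e3,2),round(f,2))
    if f>4:break
print("lip",lip(r))
E
```

```text
lip (np.float64(287.68), np.float64(211.35), 173) (np.float64(286.98), np.float64(210.77), 177)
f0 0.07720113643063607
7.1 -77.0 -77.14 -0.18
7.42 -76.0 -76.01 -0.16
7.73 -75.0 -75.0 -0.25
8.05 -74.0 -73.98 0.37
8.37 -73.0 -73.0 0.02
8.68 -72.0 -71.96 -0.07
9.0 -71.0 -71.01 0.04
9.32 -70.0 -70.0 -0.11
9.63 -69.0 -68.99 -0.05
9.95 -68.0 -68.17 0.59
10.27 -67.0 -67.24 0.8
10.58 -66.0 -66.11 1.24
10.9 -65.0 -65.07 1.12
11.22 -64.0 -64.06 1.29
11.53 -63.0 -63.01 1.57
11.85 -62.0 -62.02 1.69
12.17 -61.0 -61.0 1.21
12.48 -60.0 -60.0 1.89
12.8 -59.0 -59.0 1.19
13.12 -58.0 -57.97 2.03
13.43 -57.0 -56.99 1.61
13.75 -56.0 -56.14 2.21
14.07 -55.0 -55.9 4.9
lip (np.float64(285.11), np.float64(211.23), 183)
```

The step is at x ≈ −56.0 mm, so clearance is due at −51 to −49 and the stop is at −48.5.

Run:
```python
from station import r
from h import *
f0=.08;x=-.055;L0=np.mean([lip(r) for _ in range(4)],0);print("L0",L0)
w0=None
def go(d):
    global x
    x+=d;r.move_straight(W(x,-.195,.042),.02);f=fx(r)-f0;s=r.get_state();a=J(s["position"])[0]*1e3
    return s["clock"],a,f
for i in range(30):
    t,a,f=go(.0007 if i==0 or a<-52.5 else .0003)
    l=np.array(lip(r));w=cv2.GaussianBlur(r.capture("wrist"),(5,5),0).astype(int)[0:45,40:125]
    print(round(t,2),round(x*1e3,1),round(a,2),round(f,2),np.round(l-L0,2), "" if w0 is None else round(np.abs(w-w0).mean(),2));w0=w
    if f>12 or a>-49.2 or l[0]-L0[0]<-3.5:break
```

```text
L0 [285.17   209.9975 186.    ]
14.63 -54.3 -55.81 5.98 [  2.59   5.33 -21.  ] 
15.05 -53.6 -55.74 7.04 [ 0.84  2.67 -5.  ] 0.85
15.47 -52.9 -55.63 8.33 [-0.29 -1.63  0.  ] 0.8
15.88 -52.2 -55.48 9.65 [-0.38  4.1  -8.  ] 0.97
16.3 -51.5 -55.43 10.44 [  0.81   1.78 -10.  ] 0.93
16.72 -50.8 -54.85 10.19 [ 0.09 -0.18 -2.  ] 2.5
17.13 -50.1 -54.33 10.93 [-0.38  0.57 -1.  ] 2.67
17.55 -49.4 -53.37 10.15 [-0.13  0.53  0.  ] 5.78
17.97 -48.7 -52.83 10.56 [-1.9  -2.44  9.  ] 3.37
18.38 -48.0 -52.34 10.89 [-1.31 -0.19  5.  ] 2.97
18.8 -47.7 -52.24 10.99 [ 0.05  1.06 -7.  ] 0.57
19.22 -47.4 -51.81 11.26 [-0.87 -0.81  2.  ] 3.05
19.63 -47.1 -51.34 10.39 [ 0.46  2.68 -8.  ] 3.19
20.05 -46.8 -49.45 6.77 [ -0.17   2.36 -11.  ] 13.93
20.47 -46.5 -49.89 9.48 [-2.08 -0.72  0.  ] 11.27
20.88 -46.2 -49.69 9.36 [-1.73  1.01 -9.  ] 12.0
21.3 -45.9 -49.3 8.42 [-3.05 -0.07 -6.  ] 12.65
21.72 -45.6 -49.2 8.6 [ -2.94   0.19 -11.  ] 12.9
```

The wheel began turning at t≈20 s: wrist differences are 11–13 with the arm nearly still. I hold without advancing until it stops.

Run:
```python
from station import r
from h import *
w0=None;q=0
for i in range(16):
    w=cv2.GaussianBlur(r.capture("wrist"),(5,5),0).astype(int)[0:45,40:125]
    d=None if w0 is None else np.abs(w-w0).mean();w0=w
    s=r.get_state();print(round(s["clock"],2),np.round(J(s["position"])*1e3,2),round(fx(r,6),2),d and round(d,2))
    q=q+1 if d is not None and d<1.2 else 0
    if q>=3:break
    r.dwell(.15)
cv2.imwrite("pics/wrist2.png",r.capture("wrist")[:,:,::-1])
a=r.capture("scene")[:,:,::-1];cv2.imwrite("pics/scene2.png",a)
b=cv2.imread("pics/scene0.png")
cv2.imwrite("pics/c2.png",np.vstack([np.hstack([cv2.resize(i[175:285,205:365],(400,275),interpolation=2) for i in(b,a)]),np.hstack([cv2.resize(cv2.imread(f"pics/wrist{k}.png")[:220],(400,275)) for k in(1,2)])]))
```

```text
21.87 [ -49.22 -195.28] 9.47 None
22.17 [ -49.12 -195.26] 8.76 8.77
22.47 [ -49.2  -195.29] 9.46 7.93
22.77 [ -49.19 -195.29] 9.02 7.56
23.07 [ -49.13 -195.27] 9.14 7.36
23.37 [ -49.15 -195.29] 9.11 5.45
23.67 [ -49.13 -195.28] 9.19 0.33
23.97 [ -49.13 -195.28] 9.16 0.26
24.27 [ -49.15 -195.29] 9.29 0.21
```

View pics/c2.png

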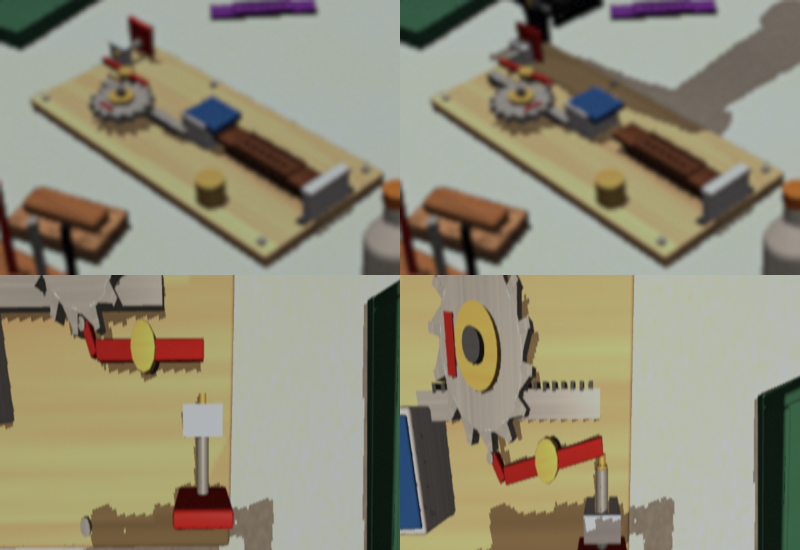

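The jaw now stands clear of the bridge end in the scene view, at (595,105) against (620,130). The wheel mark turned about 85° and motion stopped after about 3.5 s, which matches the full 30 mm. Releasing the paddle and moving over the bridge.

Run:
```python
from station import r
from h import *
r.move_straight(W(-.095,-.195,.042),.05)
r.move_straight(W(-.095,-.195,.16),.2)
r.let_go()
best=None
for y in (YAW+np.pi/2,YAW-np.pi/2):
    q=r.solve_ik(W(0,.105,.14),[np.pi,0,y]);print(np.rad2deg(y),None if q is None else np.round(q,2))
    if q is not None and (best is None or abs(q[5])<abs(best[1][5])):best=(y,q)
r.move_to(W(0,.105,.14),[np.pi,0,best[0]]);r.dwell(.3)
s=r.get_state();print(s["clock"],J(s["position"]),s["position"],best[0])
m=r.camera_model("wrist");w=r.capture("wrist")[:,:,::-1].copy();cv2.imwrite("pics/wrist3.png",w)
g=[W(x,y,.046) for x in(-.016,.016) for y in(.05,.134)]+[W(0,.105,.046)]
for p in proj(m,g): cv2.circle(w,tuple(int(v) for v in p),4,(255,0,255),-1)
cv2.imwrite("pics/c3.png",w)
```

```text
78.6 [ 0.43  0.49 -0.04  0.   -1.04  2.51]
-101.4 [ 0.43  0.49 -0.04  0.   -1.04 -0.63]
29.9083 [0.00010629 0.10464847] [0.63728873 0.11926287 0.14017953] -1.7697638615222502
```

View pics/c3.png

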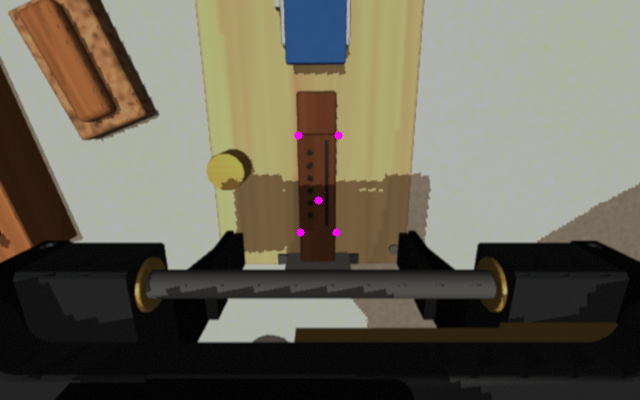

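The wrist view shows the bridge's middle section exactly between my predicted dots (299–338, 135–232), with the jaw (317,35) well back. The brass weight at (228,170) stands close to where a finger comes down, so I grip 6 mm off the middle and 2 mm towards the robot. In the tray the fully open fingers (117 mm) exceed the 115 mm inside width, so I'll lay the bridge diagonally, about 30°.

Run:
```python
from station import r
from h import *
y=YAW-np.pi/2
r.move_straight(W(-.002,.098,.08),.15)
r.move_straight(W(-.002,.098,.035),.08);r.dwell(.2)
s=r.get_state();print(s["clock"],J(s["position"]),s["position"][2],np.round(s["force"],2))
r.gripper_close(25);s=r.get_state();print("gap",s["finger_gap"],s["grip_force"],s["position"][2])
r.move_straight(W(-.002,.098,.045),.04)
r.move_straight(W(-.002,.098,.2),.2);s=r.get_state();print(s["clock"],"gap",s["finger_gap"],s["grip_force"],np.round(s["force"],2))
T=np.array([.4653,-.396])
for dy in(32.5,-147.5,151-180,151):
    yw=np.deg2rad(dy);c=T-.06*np.array([np.cos(yw),np.sin(yw)])
    for p in([*c,.28],[*T,.06]):
        q=r.solve_ik(p,[np.pi,0,yw]);print(dy,p[2],None if q is None else np.round(np.array(q)-s["joint_pos"],2))
```

```text
31.4167 [-0.00163756  0.09824043] 0.03568666639246976 [-0.25  0.35 -0.72]
gap 0.03146332824173472 24.999969452619553 0.03501211638516592
33.6833 gap 0.03193263126053203 24.99988630414009 [-1.01 -0.66 -0.48]
32.5 0.28 [-0.96 -0.13  0.01  0.   -0.14  3.29]
32.5 0.06 [-0.87  0.08 -0.25  0.    0.34  3.2 ]
-147.5 0.28 [-0.79 -0.07  0.1   0.   -0.16 -0.02]
-147.5 0.06 [-0.87  0.08 -0.25  0.    0.34  0.06]
-29 0.28 [-0.86 -0.21 -0.1   0.   -0.11  2.12]
-29 0.06 [-0.87  0.08 -0.25  0.    0.34  2.13]
151 0.28 [-0.87  0.    0.21  0.   -0.2  -1.  ]
151 0.06 [-0.87  0.08 -0.25  0.    0.34 -1.01]
```

Run:
```python
from station import r
from h import *
T=np.array([.4653,-.396]);yw=np.deg2rad(-147.5);t=np.array([np.cos(yw),np.sin(yw)])
r.move_to([*(T-.06*t),.28],[np.pi,0,yw]);r.dwell(.3)
m=r.camera_model("wrist");w=r.capture("wrist")[:,:,::-1].copy();cv2.imwrite("pics/wrist4.png",w)
H,S,V=cv2.split(cv2.cvtColor(w,cv2.COLOR_BGR2HSV))
k=((H>55)&(H<90)&(S>80)).astype(np.uint8);c=big(k)
print("wrist",rect(m,c,.03),r.get_state()["clock"],r.get_state()["finger_gap"],r.get_state()["grip_force"])
h=np.array([[sx*.115,sy*.0635] for sx,sy in((1,1),(1,-1),(-1,-1),(-1,1))]);a=np.deg2rad(1.46)
Rm=np.array([[np.cos(a),-np.sin(a)],[np.sin(a),np.cos(a)]])
P=np.c_[h@Rm.T+T,np.full(4,.03)];cv2.polylines(w,[proj(m,P).astype(int)],True,(255,0,255),1)
cv2.imwrite("pics/c4.png",w)
```

```text
wrist (array([ 0.4654, -0.4005,  0.226 ,  0.1237]), 1.78) 35.8417 0.031671856747466455 24.99984160065651
```

View pics/c4.png

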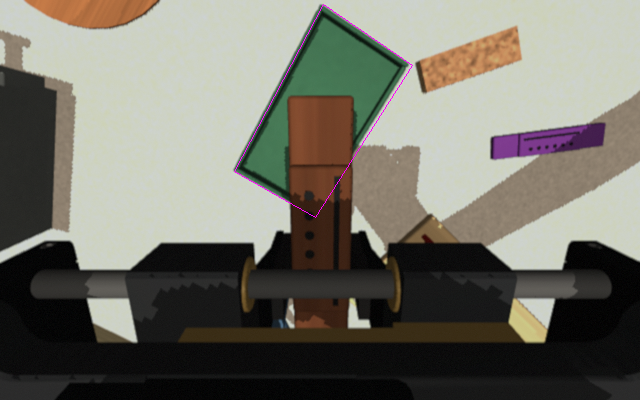

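The wrist view shows the tray outline at (322,5)–(412,66)–(316,217)–(234,170), close to the prediction but a few mm narrower on the right edge. I'll locate the long edges more exactly from this saved picture, since the clearance is small.

Run:
```python
from station import r
from h import *
m=r.camera_model("wrist");w=cv2.imread("pics/wrist4.png")
mt=r.camera_model("top");tp=cv2.imread("pics/top0.png")
T=np.array([.4653,-.396]);a=np.deg2rad(1.6);ex=np.array([np.cos(a),np.sin(a)]);ey=np.array([-ex[1],ex[0]])
v=np.arange(-.085,.0851,.0005)
def edges(m,im,u):
    P=np.c_[T+u*ex+v[:,None]*ey,np.full(len(v),.03)];p=proj(m,P).astype(np.float32)
    I=cv2.remap(im,p[:,:1].copy(),p[:,1:].copy(),1)[:,0].astype(float)
    g=cv2.GaussianBlur((I[:,1]-I[:,2]).reshape(-1,1),(1,7),0)[:,0];R=I[:,2]
    lo=np.nonzero(R<70)[0];return round(v[lo[0]]*1e3,1),round(v[lo[-1]]*1e3,1)
for u in(-.09,-.06,-.03,0,.03,.06,.09): print(u,"wrist",edges(m,w,u),"top",edges(mt,tp,u))
```

```text
-0.09 wrist (np.float64(-66.0), np.float64(56.5)) top (np.float64(-66.0), np.float64(70.0))
-0.06 wrist (np.float64(-66.0), np.float64(56.5)) top (np.float64(-66.5), np.float64(68.0))
-0.03 wrist (np.float64(-66.0), np.float64(56.5)) top (np.float64(-67.0), np.float64(69.5))
0 wrist (np.float64(-66.0), np.float64(57.0)) top (np.float64(-66.5), np.float64(69.5))
0.03 wrist (np.float64(-66.0), np.float64(63.0)) top (np.float64(-66.0), np.float64(69.0))
0.06 wrist (np.float64(-65.5), np.float64(67.0)) top (np.float64(-66.0), np.float64(69.0))
0.09 wrist (np.float64(-65.5), np.float64(85.0)) top (np.float64(-65.5), np.float64(69.0))
```

Both cameras agree on the left edge (−66 mm), which puts the tray centre about 2 mm further right: (0.465, −0.398). Placing there.

Run:
```python
from station import r
from h import *
c=np.array([.4654,-.398])+.0005*np.array([-.028,1])
fz=lambda:np.mean([(r.dwell(.02),r.get_state()["force"][2])[1] for _ in range(4)])
r.move_straight([*c,.08],.2);r.move_straight([*c,.03],.08);r.dwell(.2)
f0=fz();s=r.get_state();print(s["clock"],s["position"],f0)
r.move_straight([*c,.0125],.04);z=.0125
for i in range(12):
    f=fz()-f0;s=r.get_state();print(round(z,4),round(s["position"][2],4),round(f,2))
    if f>2.5:break
    z-=.0005;r.move_straight([*c,z],.02)
r.let_go();s=r.get_state();print(s["clock"],s["finger_gap"],s["position"],np.round(s["force"],2))
r.move_straight([*c,.06],.06);r.move_straight([*c,.3],.2);r.dwell(.2)
for n in("top","wrist","scene"):cv2.imwrite(f"pics/{n}5.png",r.capture(n)[:,:,::-1])
I=[cv2.imread(f"pics/{n}5.png") for n in("scene","wrist")]
cv2.imwrite("pics/c5.png",np.hstack([cv2.resize(I[0][130:290,150:390],(400,267)),cv2.resize(I[1],(400,267))]))
print(r.get_state()["clock"],r.get_state()["finger_gap"])
```

```text
38.075 [ 0.46567213 -0.39763997  0.03056678] -0.7162540293005452
0.0125 0.0125 0.12
0.012 0.0122 -0.12
0.0115 0.0115 -0.18
0.011 0.0109 -0.19
0.0105 0.0105 0.77
0.01 0.01 0.33
0.0095 0.0095 -0.13
0.009 0.009 0.24
0.0085 0.009 4.84
42.3833 0.08665398295368931 [ 0.46538395 -0.39751076  0.00850512] [ 0.17 -0.06 -0.95]
45.0917 0.08675571979543202
```

View pics/c5.png

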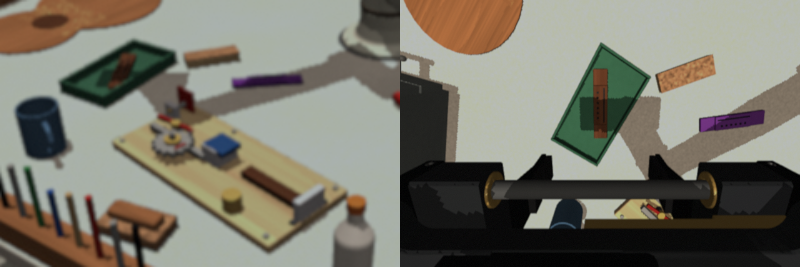

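The bridge lies flat and right way up in the green tray: (600,103) in the wrist half, (122,70) in the scene half. The weight and the other things are where they were, the jaw is back and the hand is clear. Handing in.

```bash
python3 -c "
from station import r
print(r.finish_job())"
```

```text
the job is handed in; nothing more can be done
None
```

The job is handed in at about 45 s: I pressed the paddle (about 11 N at most) until the jaw had run back, then let go, and the bridge now lies flat and right way up in the green tray, with nothing else seen to have moved.

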